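Refit the gas hob's knob and hold it in

ROBOT

A 6-joint arm with a two-finger parallel gripper is mounted at the origin on the work surface. World frame = base frame: x ahead of the robot, y to its left, z up, the work surface at z = 0. Lengths are in mm, angles in degrees, forces in N, time in s.
With the tool pointing down it reaches from about 350 to 850 mm from the base axis. Payload 8.1 kg.
Tool frame: the origin (TCP) lies midway between the tips of the shut fingers; the grasp point (between the pads) lies 19 mm behind it; z points along the fingers, y is the line along which they close (so a half turn about z gives the same grasp; the last joint's range is limited). The gripper opens to 85 mm and grips with 20 to 120 N. Pads are 22 mm wide; open, the fingers measure 114 mm over their backs; the gripper's body (76 mm by 85 mm) begins 54 mm behind the grasp point. The pads swing forward as they close: fully open they stand 13 mm farther back than shut.
Start: joints at [-78.977, 7.471, 85.268, -0, 87.261, -4.893], TCP at [164.565, -576.995, 231.292] pointing down, gripper open.
Joint ranges: [-169.43, 169.43], [-51.17, 129.36], [1.28, 143.12], [-76.62, 256.62], [0, 156.53], [-152.29, 152.29]. Speed limits (degrees/s): [136.94, 136.94, 159.86, 180, 180, 180].

INTERFACE

Orientations are given as [roll, pitch, yaw] about the fixed x, y, z axes, in that order (R = Rz(yaw) Ry(pitch) Rx(roll)).
In Python, from bench import r gives the robot as it stands.
- The arm moves only by the tool send_rows, never from a script. Its argument "increments" is a list of rows, each a list of 6 numbers: the shift along the tool's x, y, z in mm, then the turn, a rotation vector about the tool's x, y, z in rad. A call has 1 to 5 rows; each row shifts and turns the commanded pose from where the row before left it, along the tool's axes as they then stand; what a row does not reach is not made up. A row lasts 1/8 s, in which the tool goes at most 62.5 mm and 10.7 degrees, less where a joint would pass 70% of its speed; a pose out of reach is approached as far as the arm can. A call is refused whole if a number of a shift passes 62.5 or a number of a turn 0.188, either way. A call with a gripper value outside its range is refused whole. "grip" is the closure, from -1 (fully open) to 1 (shut), set as the call begins (left out, the last holds). The fingers move at their own pace and stop on an object; "grip_force" is the grip in N (left out, the last holds). Time passes only in rows, so rows that do not move let the fingers close. It gives the time, the measured TCP pose, the force, the opening and the grip force at its end, in the units of the state.
- r.sense(): the state, without advancing time (a new reading comes with each control period).
- r.snapshot(name): name is "scene" or "top"; returns a dict with "img" (420x560x3 uint8, blue, green, red), "z_map" (420x560 float32, mm along the optical axis (not along the pixel's ray), 0 where there is no reading), "fx", "fy", "cx", "cy" (pixels), "view" (4x4, takes a point from world to camera coordinates). Camera axes: x right, y down, z forward; pixel columns grow to the right and rows downward; lengths in mm; the calibration is good to about 2 mm. A picture is of the moment at which its call begins.
- r.hand_in(): hands the job in; it is judged then, once.
The state is a dict: "time": time; "joint_pos": joint angles; "qd": joint speeds; "joint_efforts": joint torques, N m; "tool_pos": TCP position; "tcp_rot": TCP orientation; "ft_force": force on the tool from outside, world axes, zero at the start; "wrist_torque": the same for the moment, N m; "finger_gap": finger opening in mm; "grip_force": force on a finger pad.
Only numpy, scipy, OpenCV 4.12 (cv2) and the standard library are available. Lean on these libraries where they do the work, as an engineer would, in place of code of your own. Each camera call takes 0.05 s, during which the arm holds its last target. There are 200 camera calls.

TASK

Get the gas hob ready to light: first swing the pot-filler tap's spout away from the hob's controls until its outlet hangs over the middle of the pot and leave it there. Then pick up the loose control knob from the worktop, turn it so that its key flat matches the flat of the bare D-shaped spindle, push it fully home on the spindle, and finish while still holding the knob, keeping it pressed all the way in against the valve's spring without letting go. Leave the pot and everything else on the worktop where it stands.

Things in the scene. Friction and masses are not known exactly. Their poses are not given: they have to be found in the camera images.
- spout (a joint): Swing of the tap's spout about its column, rad. 0: the spout points along the hob's +y (the robot's left; the hob is turned at most 7 degrees). It grows as the spout swings away from the robot (clockwise from above); it starts negative, over the hob's knobs. Range -1.0 to 0.9; light friction (about 0.12 N m), it stays where it is left.
- spout_hinge (a point): Point on the upright hinge axis of the spout, at the height of the spout tube's centre line (170 mm above the worktop). Chrome column 32 mm across on the worktop, right of the hob.
- spout_grip (a point): Point on the spout's upright grip pin: a round chrome pin 16 mm in diameter that stands on top of the spout tube 170 mm from the hinge axis, its top 25 mm above this point, the tube's top 27 mm below it. The point can be gripped from above and drawn round the hinge.
- spout_outlet (a point): Lower end of the spout's downward outlet, 240 mm from the hinge axis, 131 mm above the worktop. The horizontal spout tube is 20 mm thick.
- pot_rim (a point): Centre of the mouth of the low open steel pot on the hob's grate: 210 mm across, rim about 110 mm above the worktop. The outlet passes above it. Leave the pot where it stands.
- knob_grip (a point): Centre of the loose black hob knob (on its axis, 22 mm above its underside), lying bore down on the worktop left of the hob. Round skirt 44 mm across, 20 mm high; on it a straight grip bar along the knob's x, 13 mm thick (y), from 20 to 44 mm above the underside, reaching 27 mm from the axis at the pointer end (+x) and 21 mm at the other. z up. About 40 g.
- knob_pointer (a point): Tip of the knob's pointer: the bar end that overhangs the skirt, 27 mm from the axis along the knob's +x, 22 mm above its underside; a thin line on the bar's top lies at this end. The knob's underside has a D-shaped bore on its axis, 16 mm deep, 17 mm across, with its key flat 3.5 mm from the axis on this pointer (+x) side.
- spindle_top (a point): Top centre of the bare upright steel spindle near the hob's front edge (one of two places 90 mm apart; the other has a fitted knob, top 62 mm above the worktop). D-section 15 mm across, its flat 2.5 mm from the axis facing this point's +x; top 3 mm chamfered; z up; 24 mm above its collar; it does not turn. Knob fully home: underside 16 mm below this point.
- spindle (a joint): How far the spindle is pressed down, m: 0 released, 0.006 fully in (a hard stop). Spring: about 3 N to begin moving, 9 N fully in.
Mind the look-alikes: they are no part of the job. What is shaped like the part that bears knob_grip but orange or red is not meant.

How it is judged:
By the outcome, as a careful person would: the job done as asked, in the order asked, and still so for the second after the job is handed in, while the arm keeps its last pose, push and grip.
It also fails if it takes over 54 s, if anything falls off the work surface, if the arm or the gripper's body presses on something with over 40 N, if the wrist force passes 120 N, or if a joint passes its speed limit or range.

## Working session

There is one attempt and no reset: what is moved stays moved. The work goes in short steps, Python scripts to look and compute and a tool call to move; the robot and the scene stay as the last step left them, time stands still between calls to the robot, and variables do not carry over. Pictures are saved under pics/ and viewed, at most 10 in all, crops included, and the job is handed in when it is done.

Besides the shell and the picture viewer there is one more tool, called after "Call:" in YAML: its name, and indented under it one key for each argument. send_rows: Moves the arm, as the interface text tells. Its arguments: {"type":"object","properties":{"increments":{"type":"array"},"grip":{"type":"number"},"grip_force":{"type":"number"}},"required":["increments"]}

```bash
mkdir -p pics; ls; cat > h.py <<'E'
from bench import r
import numpy as np, cv2, pickle
def snap(n,f):
    s=r.snapshot(n); pickle.dump(s,open(f'/tmp/{f}.pkl','wb')); return s
def load(f): return pickle.load(open(f'/tmp/{f}.pkl','rb'))
def w(s,u,v,z=None,d=None):
    """pixel->world; z: intersect plane height z, else depth"""
    T=np.linalg.inv(s['view']); ray=np.array([(u-s['cx'])/s['fx'],(v-s['cy'])/s['fy'],1])
    if z is None:
        d=d or s['z_map'][int(round(v)),int(round(u))]
    else:
        dr=T[:3,:3]@ray; d=(z-T[2,3])/dr[2]
    return (T@np.r_[ray*d,1])[:3].round(1)
def px(s,p):
    q=s['view']@np.r_[p,1]; return (q[0]/q[2]*s['fx']+s['cx'],q[1]/q[2]*s['fy']+s['cy'])
def crop(s,u0,v0,u1,v1,k,name):
    cv2.imwrite(f'pics/{name}.png',cv2.resize(s['img'][v0:v1,u0:u1],None,fx=k,fy=k,interpolation=cv2.INTER_CUBIC))
E
python3 - <<'E'
from h import *
a=snap('top','top0');b=snap('scene','scene0')
cv2.imwrite('pics/top0.png',a['img']);cv2.imwrite('pics/scene0.png',b['img'])
for s in(a,b):print(s['fx'],np.linalg.inv(s['view']).round(3))
print(r.sense())
E
```

```text
pics
518.6585007415143 [[-6.00000e-03 -9.94000e-01  1.13000e-01  4.31759e+02]
 [-1.00000e+00  3.00000e-03 -2.10000e-02  8.15000e+01]
 [ 2.00000e-02 -1.13000e-01 -9.93000e-01  1.20750e+03]
 [ 0.00000e+00  0.00000e+00  0.00000e+00  1.00000e+00]]
456.68113923311523 [[ 6.690000e-01  5.680000e-01 -4.800000e-01  1.042178e+03]
 [ 7.440000e-01 -5.100000e-01  4.330000e-01 -3.793570e+02]
 [ 1.000000e-03 -6.460000e-01 -7.630000e-01  9.710460e+02]
 [ 0.000000e+00  0.000000e+00  0.000000e+00  1.000000e+00]]
{'time': 0.1, 'joint_pos': array([-7.89759096e+01,  7.51253307e+00,  8.53225320e+01, -1.19259090e-03,
        8.72608653e+01, -4.89375225e+00]), 'qd': array([-0.0331808 , -0.04694273, -0.05294576,  0.03683938, -0.08572629,
       -0.05618924]), 'joint_efforts': array([ 1.15499352e-03, -5.70951855e+01, -5.01942337e+01, -2.12577916e-04,
        8.19372159e-03, -1.54963658e-05]), 'tool_pos': array([ 164.46875636, -576.51077912,  230.33592266]), 'tcp_rot': array([-1.79904318e+02, -6.99686779e-03,  1.59178948e+01]), 'ft_force': array([-0.64128352,  0.35004347,  0.10730832]), 'wrist_torque': array([ 0.02044357, -0.01106386,  0.02455158]), 'grip_force': 0.0, 'finger_gap': 85.47442462830865}
```

View pics/top0.png

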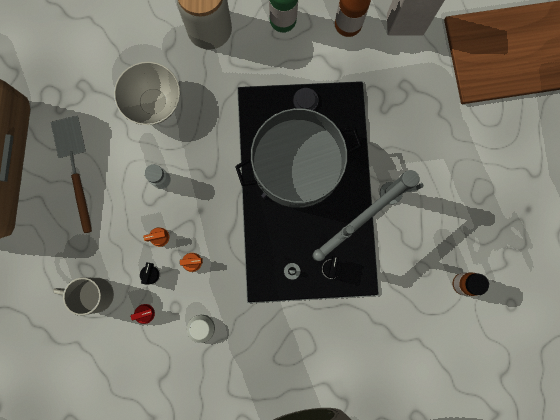

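View pics/scene0.png

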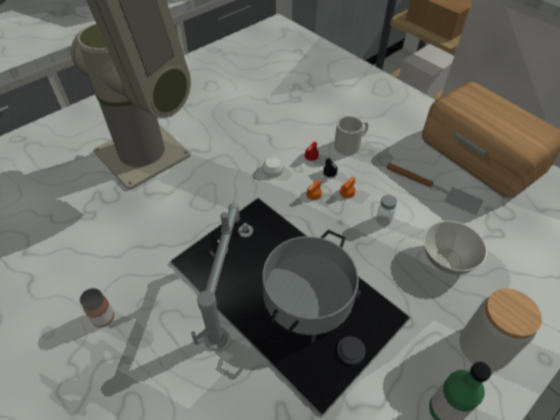

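Knob candidates in top view: black (149,273), orange (155,237) and (190,262), red (143,314), plus the fitted black knob at (332,268). By the description I choose the black one at (149,273). The bare spindle is at (291,271), the spout runs from hinge (410,180) to outlet (318,255), and the pot centre is near (299,158). I'll check with one close crop.

```bash
python3 - <<'E'
from h import *
a=load('top0');b=load('scene0')
i=lambda s,u0,v0,n,k:cv2.resize(s['img'][v0:v0+n,u0:u0+n],(390,290) if 0 else (n*k,n*k),interpolation=cv2.INTER_CUBIC)
g=lambda x:np.clip((x/255.)**.6*255,0,255).astype('u1')
A=i(a,130,250,40,9);B=i(a,272,250,40,9)
cv2.imwrite('pics/c1.png',g(np.hstack([A,B])))
for n,u,v in(('col',410,180),('out',318,255),('pin',347,232),('knob',149,273),('sp',292,271)):print(n,w(a,u,v))
print('hinge top',w(a,410,178,180),'sp z',w(a,292,271,48),'knob44',w(a,149,270,44))
# pot rim: points z 104..116
V,U=np.mgrid[95:215,235:360];P=np.array([w(a,u,v) for u,v in zip(U.ravel(),V.ravel())])
m=abs(P[:,2]-110)<4;c=P[m][:,:2].astype('f4')
print(m.sum(),cv2.minEnclosingCircle(c)); 
H=np.c_[2*c,np.ones(len(c))];x=np.linalg.lstsq(H,(c**2).sum(1),rcond=None)[0];print(x[:2],np.sqrt(x[2]+x[0]**2+x[1]**2))
E
```

```text
col [ 628.1 -191.9  181.1]
out [477.8  -4.  180.1]
pin [518.8 -55.5 230.2]
knob [445.8 362.3  38.3]
sp [448.6  43.   34.5]
hinge top [ 632.5 -192.3  180. ] sp z [448.4  43.4  48. ] knob44 [452.3 361.1  44. ]
587 ((702.050048828125, 30.0), 135.9989013671875)
[697.36318857  29.09107768] 102.96736366175634
```

View pics/c1.png

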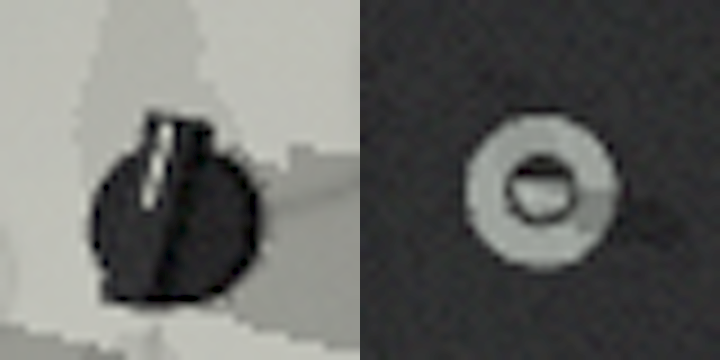

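The crop shows the black knob with its white pointer line from (168,125) to (150,205), so the pointer is roughly world +x, turned about -12°. The spindle's D has its flat towards image-up, about +x. The spout geometry agrees with the text (240 mm from hinge to outlet). I'm moving above the pin.

Call:
send_rows:
  increments:
    - [40, -33, -10, 0, 0, 0]
    - [40, -33, -10, 0, 0, 0]
    - [40, -33, -10, 0, 0, 0]
    - [40, -33, -5, 0, 0, 0]
    - [40, -33, -5, 0, 0, 0]
  grip: -1

```text
time: 0.72
tool_pos: [312.2, -361.8, 271.1]
tcp_rot: [-180.0, 0.0, 15.9]
ft_force: [0.4, -0.3, 0.7]
finger_gap: 85.4
grip_force: 0.0
```

Call:
send_rows:
  increments:
    - [40, -33, 0, 0, 0, 0]
    - [40, -33, 0, 0, 0, 0]
    - [40, -33, 0, 0, 0, 0]
    - [40, -33, 0, 0, 0, 0]
    - [40, -33, 0, 0, 0, 0]

```text
time: 1.35
tool_pos: [459.3, -148.3, 271.0]
tcp_rot: [-180.0, 0.0, 15.9]
ft_force: [0.8, -1.1, -0.3]
finger_gap: 85.5
grip_force: 0.0
```

Call:
send_rows:
  increments:
    - [43, -35, 0, 0, 0, 0]
    - [43, -35, 0, 0, 0, 0]
    - [0, 0, 0, 0, 0, -0.185]
    - [0, 0, 0, 0, 0, -0.185]
    - [0, 0, 0, 0, 0, -0.185]

```text
time: 1.98
tool_pos: [522.0, -58.7, 270.7]
tcp_rot: [-179.9, 0.0, 48.1]
ft_force: [0.3, -0.0, -0.2]
finger_gap: 85.4
grip_force: 0.0
```

Call:
send_rows:
  increments:
    - [0, 0, 0, 0, 0, -0.185]
    - [0, 0, 0, 0, 0, -0.185]
    - [0, 0, 0, 0, 0, -0.185]
    - [0, 0, 0, 0, 0, -0.185]
    - [0, 0, 0, 0, 0, -0.185]

```text
time: 2.6
tool_pos: [522.0, -59.0, 270.8]
tcp_rot: [-180.0, -0.0, 101.1]
ft_force: [-0.6, 0.5, 0.2]
finger_gap: 85.4
grip_force: 0.0
```

```bash
python3 - <<'E'
from h import *
s=r.sense();print(s['time'],s['tool_pos'],s['tcp_rot'],s['joint_pos'])
a=snap('top','top1');b=load('scene0')
# pot rim from scene0+top0 depth, pin via scene depth
for n,z0,z1,box in(('top0',227,236,(325,215,370,250)),('scene0',200,236,(220,200,260,240)),('top0',105,114,(235,95,360,215)),('scene0',105,114,(240,215,380,340))):
    S=load(n);P=np.array([w(S,u,v) for u in range(box[0],box[2]) for v in range(box[1],box[3]) if S['z_map'][v,u]>0])
    c=P[(P[:,2]>z0)&(P[:,2]<z1)]
    c0=np.median(c[:,:2],axis=0)
    for _ in range(10):
        if z0<120:
            d=np.hypot(*(c[:,:2]-[699,29]).T);c=c[(d>92)&(d<112)]
            q=c[:,:2];x=np.linalg.lstsq(np.c_[2*q,np.ones(len(q))],(q**2).sum(1),rcond=None)[0];c0=x[:2]
    print(n,len(c),c0,c.mean(0))
E
```

```text
2.6 [521.96554263 -58.98912755 270.77721061] [-1.79950678e+02 -2.10501138e-02  1.01063585e+02] [-1.20413580e+01 -4.88237700e+00  9.37120007e+01  6.83077047e-06
  9.12240025e+01 -2.31049516e+01]
top0 52 [523.35 -60.8 ] [523.5        -60.21730769 231.80961538]
scene0 103 [527.1 -64.2] [525.85242718 -63.44660194 221.55631068]
top0 612 [697.31026066  29.30714024] [700.73071895  29.06764706 109.5751634 ]
scene0 692 [696.95686161  27.29956091] [699.13063584  27.77182081 110.25404624]
```

Call:
send_rows:
  increments:
    - [-2, 1, 30, 0, 0, 0]
    - [0, 0, 30, 0, 0, 0]
    - [0, 0, 22, 0, 0, 0]
    - [0, 0, 0, 0, 0, 0]
    - [0, 0, 0, 0, 0, 0]

```text
time: 3.28
tool_pos: [523.9, -60.9, 190.2]
tcp_rot: [180.0, 0.0, 100.6]
ft_force: [-0.5, 0.4, 0.4]
finger_gap: 85.5
grip_force: 0.0
```

Call:
send_rows:
  increments:
    - [0, 0, 0, 0, 0, 0]
    - [0, 0, 0, 0, 0, 0]
    - [0, 0, 0, 0, 0, 0]
    - [0, 0, 0, 0, 0, 0]
    - [0, 0, 0, 0, 0, 0]
  grip: 1
  grip_force: 25

```text
time: 3.9
tool_pos: [523.6, -60.8, 189.5]
tcp_rot: [180.0, -0.0, 100.7]
ft_force: [-0.8, 1.0, 1.9]
finger_gap: 15.4
grip_force: 25.0
```

```bash
python3 - <<'E'
from h import *
s=r.sense();print(s)
p=s['tool_pos'][:2];y=np.radians(s['tcp_rot'][2]);H=np.array([629,-193])
print(np.degrees(np.arctan2(p[0]-H[0],p[1]-H[1])),np.hypot(*(p-H)))
t0=np.arctan2(p[0]-H[0],p[1]-H[1]);T=np.linspace(t0,np.radians(17.1),16)
R=np.hypot(*(p-H));Q=H+R*np.c_[np.sin(T),np.cos(T)]
D=np.diff(Q,axis=0);c,n=np.cos(y),np.sin(y);print((D@np.array([[c,n],[n,-c]])).round(1).tolist(),Q[-1])
E
```

```text
{'time': 3.9, 'joint_pos': array([-1.21963268e+01, -2.51911399e+00,  9.99340443e+01,  5.17922099e-03,
        8.25751600e+01, -2.29151289e+01]), 'qd': array([ 0.04239907,  0.01361571,  0.09393599, -0.01755824,  0.00271561,
        0.00204398]), 'joint_efforts': array([-3.19429832e-01, -4.59178591e+01, -4.85975289e+01, -1.49166039e-01,
       -3.87566043e-01,  2.55391281e-02]), 'tool_pos': array([523.64426675, -60.76500589, 189.53995343]), 'tcp_rot': array([ 1.79988873e+02, -8.72091414e-04,  1.00718133e+02]), 'ft_force': array([-0.80643895,  1.02834957,  1.94012845]), 'wrist_torque': array([0.07670741, 0.15418641, 0.05155959]), 'grip_force': 25.022204518318176, 'finger_gap': 15.427752272914338}
-38.545422490124615 169.07372414531264
[[4.8, 9.8], [4.1, 10.1], [3.5, 10.4], [2.8, 10.6], [2.1, 10.7], [1.4, 10.9], [0.7, 10.9], [0.0, 10.9], [-0.7, 10.9], [-1.4, 10.9], [-2.1, 10.7], [-2.8, 10.6], [-3.5, 10.4], [-4.1, 10.1], [-4.8, 9.8]] [678.71449284 -31.40051548]
```

Pin gripped (15.4 mm gap). Drawing it round the arc.

Call:
send_rows:
  increments:
    - [4.8, 9.8, 0, 0, 0, 0]
    - [4.1, 10.1, 0, 0, 0, 0]
    - [3.5, 10.4, 0, 0, 0, 0]
    - [2.8, 10.6, 0, 0, 0, 0]
    - [2.1, 10.7, 0, 0, 0, 0]

```text
time: 4.53
tool_pos: [571.9, -33.7, 189.4]
tcp_rot: [180.0, -0.0, 100.7]
ft_force: [-2.4, -0.8, 4.8]
finger_gap: 15.3
grip_force: 25.4
```

Call:
send_rows:
  increments:
    - [1.4, 10.9, 0, 0, 0, 0]
    - [0.7, 10.9, 0, 0, 0, 0]
    - [0, 10.9, 0, 0, 0, 0]
    - [-0.7, 10.9, 0, 0, 0, 0]
    - [-1.4, 10.9, 0, 0, 0, 0]

```text
time: 5.15
tool_pos: [625.4, -24.3, 189.2]
tcp_rot: [-180.0, 0.0, 100.7]
ft_force: [-2.6, 0.9, 3.7]
finger_gap: 15.2
grip_force: 25.3
```

Call:
send_rows:
  increments:
    - [-2.1, 10.7, 0, 0, 0, 0]
    - [-2.8, 10.6, 0, 0, 0, 0]
    - [-3.5, 10.4, 0, 0, 0, 0]
    - [-4.1, 10.1, 0, 0, 0, 0]
    - [-4.8, 9.8, 0, 0, 0, 0]

```text
time: 5.78
tool_pos: [679.2, -31.8, 189.2]
tcp_rot: [-180.0, -0.0, 100.7]
ft_force: [-2.9, -0.5, 3.2]
finger_gap: 15.3
grip_force: 25.2
```

Call:
send_rows:
  increments:
    - [0, 0, 0, 0, 0, 0]
    - [0, 0, 0, 0, 0, 0]
    - [0, 0, 0, 0, 0, 0]

```text
time: 6.15
tool_pos: [678.4, -31.5, 189.2]
tcp_rot: [180.0, 0.0, 100.7]
ft_force: [1.4, 1.1, -0.5]
finger_gap: 15.4
grip_force: 25.0
```

```bash
python3 - <<'E'
from h import *
b=snap('scene','scene2');a=snap('top','top2')
cv2.imwrite('pics/s2.png',np.hstack([b['img'][180:400,150:400],a['img'][80:300,230:480]]))
E
```

```text
(no output)
```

View pics/s2.png

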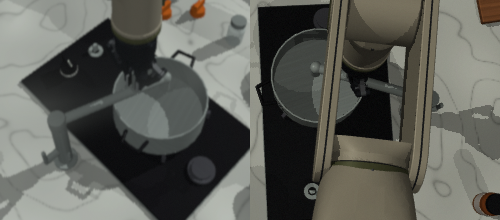

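The spout outlet now hangs over the pot's middle (right panel, about (317,69)). I'll release, rise and move towards the knob.

Call:
send_rows:
  increments:
    - [0, 0, 0, 0, 0, 0]
    - [0, 0, 0, 0, 0, 0]
    - [0, 0, 0, 0, 0, 0]
    - [0, 0, 0, 0, 0, 0]
    - [0, 0, -20, 0, 0, 0]
  grip: -1

```text
time: 6.88
tool_pos: [677.2, -31.4, 207.6]
tcp_rot: [-179.8, -0.1, 100.7]
ft_force: [0.1, -0.6, 0.7]
finger_gap: 85.5
grip_force: 0.0
```

Call:
send_rows:
  increments:
    - [0, 0, -30, 0, 0, 0]
    - [0, 0, -30, 0, 0, 0]
    - [43, -15, 0, 0, 0, 0]
    - [43, -15, 0, 0, 0, 0]
    - [43, -15, 0, 0, 0, 0]

```text
time: 7.5
tool_pos: [610.0, 87.9, 271.4]
tcp_rot: [179.9, 0.0, 100.7]
ft_force: [0.5, -0.1, 0.2]
finger_gap: 85.1
grip_force: 0.0
```

```bash
python3 - <<'E'
from h import *
a=load('top0');b=load('scene0')
c=lambda x,y:(130+(x+.5)/9-.5,250+(y+.5)/9-.5)
p=w(a,*c(168,125),44);q=w(a,*c(150,205),44);print(p,q,np.degrees(np.arctan2(*(p-q)[1::-1])))
# hob edges
for e in((239,88,248,301),(362,83,378,294)):
    p=w(a,e[0],e[1],8);q=w(a,e[2],e[3],8);print(np.degrees(np.arctan2(*(p-q)[1::-1])))
# bar-top points & skirt points by depth
for S,box in((a,(138,258,162,288)),(b,(318,155,345,180))):
    P=np.array([w(S,u,v) for u in range(box[0],box[2]) for v in range(box[1],box[3]) if S['img'][v,u].max()<70 or 1])
    t=P[(P[:,2]>39)&(P[:,2]<50)];m=t[:,:2].mean(0);_,_,V=np.linalg.svd(t[:,:2]-m)
    k=P[P[:,2]>10];print('bar',len(t),m,np.degrees(np.arctan2(V[0,1],V[0,0])),'all',k[:,:2].min(0),k[:,:2].max(0))
crop(b,312,150,352,182,10,'k');B=cv2.imread('pics/k.png')
A=cv2.resize(b['img'][215:247,228:268],None,fx=10,fy=10,interpolation=cv2.INTER_CUBIC)
o=(np.hstack([B,A])/255.)**.6*255
cv2.imwrite('pics/k.png',o)
E
```

```text
[466.9 363.2  44. ] [447.2 367.1  44. ] -11.198026796954109
2.589672843517862
2.9237345205816476
bar 131 [445.46717557 367.06335878] -13.76434705558198 all [421.4  81.5] [468.2 388.1]
bar 72 [447.12361111 364.36805556] 154.96039132790352 all [421.5 290.1] [470.  377.5][ WARN:0@0.056] global loadsave.cpp:1063 imwrite_ Unsupported depth image for selected encoder is fallbacked to CV_8U.
```

View pics/k.png

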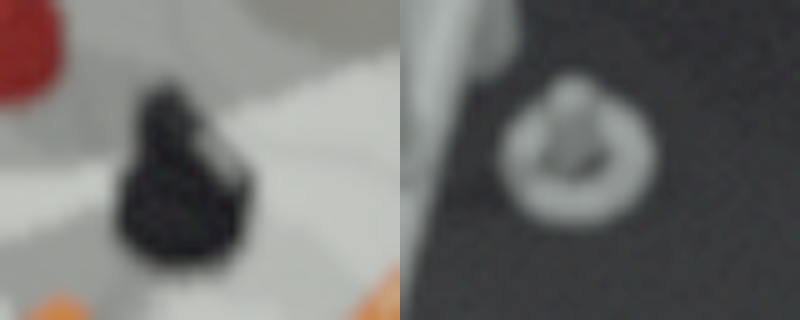

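```bash
python3 - <<'E'
from h import *
a=load('top0');b=load('scene0');t=snap('top','top3');s3=snap('scene','scene3')
print('knob',w(a,149.1,273.4,20),'sp34',w(a,291.7,270.6,34),'collar10',w(a,291.7,270.6,10))
c=lambda x,y,u,v:(u+(x+.5)/10-.5,v+(y+.5)/10-.5)
p=w(b,*c(200,125,312,150),44);q=w(b,*c(235,165,312,150),44);print('line',p,q,np.degrees(np.arctan2(*(q-p)[1::-1])))
# spindle in scene: collar ellipse centre, spindle top
print(w(b,*c(578-400,155,228,215),10),w(b,*c(573-400,88,228,215),34),w(b,*c(185,215,312,150),20))
# skirt-silhouette by depth circle fit, both cams (17<z<23)
for S,box in((a,(136,256,166,290)),(b,(318,155,345,182))):
    P=np.array([w(S,u,v) for u in range(box[0],box[2]) for v in range(box[1],box[3])])
    k=P[(P[:,2]>12)&(P[:,2]<24)][:,:2];print(len(k),cv2.minEnclosingCircle(k.astype('f4')))
for S,box in((a,(280,260,304,283)),(b,(228,215,262,245))):
    P=np.array([w(S,u,v) for u in range(box[0],box[2]) for v in range(box[1],box[3])])
    for z0,z1 in((29,40),(8,14)):
        k=P[(P[:,2]>z0)&(P[:,2]<z1)]
        print('sp',z0,len(k),k.mean(0) if len(k) else 0)
i=t['img'];A=cv2.resize(i[255:287,276:308],None,fx=12,fy=12,interpolation=cv2.INTER_CUBIC);B=cv2.resize(s3['img'][215:247,228:260],None,fx=12,fy=12,interpolation=cv2.INTER_CUBIC)
cv2.imwrite('pics/sp.png',((np.hstack([A,B])/255.)**.6*255).astype('u1'))
# outlet now
print('outlet px expected',px(t,[697,28,180]),'depth there',w(t,*px(t,[697,28,180])))
E
```

```text
knob [445.1 366.5  20. ] sp34 [449.5  43.6  34. ] collar10 [449.9  42.8  10. ]
line [442.9 370.8  44. ] [460.9 366.4  44. ] -13.736268305622675
[445.7  44.3  10. ] [442.9  46.6  34. ] [450.3 359.9  20. ]
129 ((442.3955993652344, 368.06201171875), 21.055797576904297)
60 ((444.816162109375, 362.9897766113281), 21.686155319213867)
sp 29 24 [447.94166667  42.59583333  34.625     ]
sp 8 367 [449.62861035  43.51117166  10.97302452]
sp 29 20 [447.97   40.855  35.78 ]
sp 8 631 [450.18066561  45.13930269  11.78256735]
outlet px expected (np.float64(300.874270334129), np.float64(146.8293816900981)) depth there [573.5  52.9 658.6]
```

View pics/sp.png

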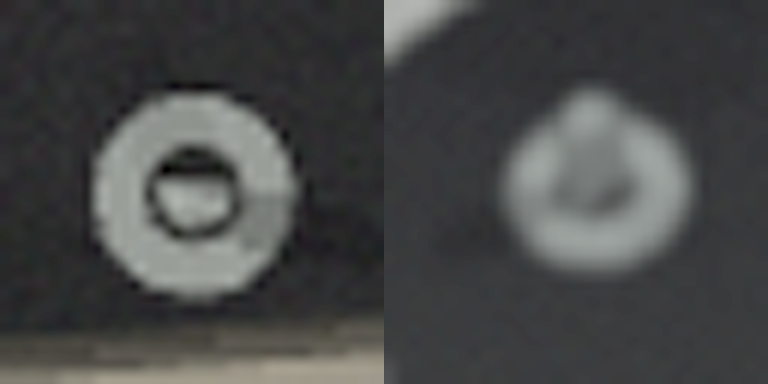

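```bash
python3 - <<'E'
from h import *
f=[load('top0')['img'],load('top3')['img'],load('top1')['img']]
for g in f:
    g=cv2.cvtColor(g,cv2.COLOR_BGR2GRAY).astype(float)
    print(g[264:277,286:299].astype(int))
    E=[]
    for u in range(289,296):
        c=g[266:272,u];d=np.diff(c);d[d<0]=0;k=np.argmax(d);lo=max(k-1,0);E.append((u,266.5+(np.arange(len(d))[lo:k+2]*d[lo:k+2]).sum()/d[lo:k+2].sum()))
    E=np.array(E);print(E[:,1].round(2),np.polyfit(E[1:-1,0],E[1:-1,1],1)[0])
E
```

```text
[[ 16  58 104 102 105 105 104 115 120 117  85  36  15]
 [ 78 106 105 105 103 105 104 104 121 119 113 114  30]
 [117 107 105 104 102 105 103 104 121 120 115 117 112]
 [117 107 105 102  57  21  20  38  86 119 114 116 115]
 [118 107 104  35  12  14  14  15  22  69 116 116 116]
 [117 119  55  14  14  12  13  13  15  26 115 118 116]
 [117 119  39  92 102  88  80  74  65  39  89 117 118]
 [119 118  23  91 141 130 118 101  98  41  60  80  80]
 [117 118  61  46 119 119 116 127 114  27  59  78  78]
 [118 119  61  22  61 102  79  66  35  44  77  80  79]
 [115 119 118  85  19  28  30  22  45  81  78  79  80]
 [117 120 119 117 114  90  89 115 120 119  79  79  78]
 [117 121 119 117 116 119 117 117 120 121 114 115  61]]
[269.5  269.79 269.86 269.86 269.81 269.9  269.63] 0.017242329046719188
[[ 16  56  99  99 101 101 101 113 116 114  82  35  16]
 [ 75 103 101 101 100 101 100 101 116 116 110 109  30]
 [113 103 101 100 101 100 101 102 116 117 113 112 108]
 [113 103 103  97  54  19  21  39  82 115 111 114 110]
 [113 104 101  33  15  17  14  13  23  67 111 113 112]
 [114 114  55  12  15  13  14  15  14
[... 562 characters left out ...]
4 120 120 113 113  29]
 [116 108 104 104 104 104 103 104 121 118 113 116 111]
 [117 107 105 103  56  21  21  39  85 118 114 117 113]
 [115 106 104  35  16  13  14  15  21  67 113 117 116]
 [117 117  54  17  14  13  13  15  14  27 113 116 116]
 [116 117  37  89 101  87  80  74  65  37  89 117 116]
 [116 117  23  90 138 130 120 101  96  40  61  79  80]
 [117 118  61  46 119 118 115 126 115  27  58  80  78]
 [116 118  61  21  60 101  78  65  32  42  76  79  78]
 [116 119 116  84  18  29  28  21  46  81  78  80  78]
 [116 119 117 116 113  90  88 116 119 118  78  79  79]
 [116 119 118 116 116 118 116 116 120 119 113 113  61]]
[269.51 269.8  269.87 269.87 269.81 269.88 269.73] 0.010575548827787237
```

Call:
send_rows:
  increments:
    - [43.6, -15.9, 0, 0, 0, 0]
    - [43.6, -15.9, 0, 0, 0, 0]
    - [43.6, -15.9, 0, 0, 0, 0]
    - [43.6, -15.9, 0, 0, 0, 0]
    - [43.6, -15.9, 0, 0, 0, 0]

```text
time: 8.22
tool_pos: [491.6, 287.2, 271.1]
tcp_rot: [179.9, -0.0, 100.7]
ft_force: [0.2, 0.6, 0.2]
finger_gap: 85.6
grip_force: 0.0
```

Call:
send_rows:
  increments:
    - [43.6, -15.9, 10, 0, 0, 0]
    - [43.6, -15.9, 10, 0, 0, 0]
    - [0, 0, 20, 0, 0, -0.165]
    - [0, 0, 20, 0, 0, -0.165]
    - [0, 0, 20, 0, 0, -0.165]

```text
time: 8.85
tool_pos: [445.1, 366.3, 190.3]
tcp_rot: [179.9, 0.0, 129.4]
ft_force: [0.1, -0.2, 0.2]
finger_gap: 85.6
grip_force: 0.0
```

Call:
send_rows:
  increments:
    - [0, 0, 20, 0, 0, -0.165]
    - [0, 0, 20, 0, 0, -0.165]
    - [0, 0, 20, 0, 0, -0.165]
    - [0, 0, 20, 0, 0, -0.167]
    - [0, 0, 0, 0, 0, 0]

```text
time: 9.48
tool_pos: [444.0, 365.3, 108.7]
tcp_rot: [-179.9, -0.1, 166.9]
ft_force: [0.0, 0.2, 0.4]
finger_gap: 85.5
grip_force: 0.0
```

Call:
send_rows:
  increments:
    - [0.5, 1, 30, 0, 0, 0]
    - [0, 0, 30, 0, 0, 0]
    - [0, 0, 15, 0, 0, 0]
    - [0, 0, 9.5, 0, 0, 0]
    - [0, 0, 0, 0, 0, 0]

```text
time: 10.1
tool_pos: [444.2, 367.2, 25.1]
tcp_rot: [180.0, 0.0, 167.0]
ft_force: [0.4, 0.5, -1.0]
finger_gap: 85.4
grip_force: 0.0
```

Call:
send_rows:
  increments:
    - [0, 0, 0, 0, 0, 0]
    - [0, 0, 0, 0, 0, 0]
    - [0, 0, 0, 0, 0, 0]
    - [0, 0, 0, 0, 0, 0]
    - [0, 0, 0, 0, 0, 0]
  grip: 1
  grip_force: 50

```text
time: 10.72
tool_pos: [444.3, 367.3, 25.2]
tcp_rot: [180.0, 0.0, 167.0]
ft_force: [-0.8, 0.3, 4.4]
finger_gap: 11.6
grip_force: 49.2
```

```bash
python3 - <<'E'
from h import *
s=r.sense();print(s['tool_pos'],s['tcp_rot'],s['ft_force'],s['finger_gap'],s['joint_pos'])
t=snap('top','top4');b=snap('scene','scene4')
A=cv2.resize(t['img'][240:300,110:190],None,fx=5,fy=5,interpolation=cv2.INTER_CUBIC);B=cv2.resize(b['img'][135:195,290:370],None,fx=5,fy=5,interpolation=cv2.INTER_CUBIC)
cv2.imwrite('pics/g.png',((np.hstack([A,B])/255.)**.6*255).astype('u1'))
E
```

```text
[444.31087306 367.34423045  25.21210236] [1.79966917e+02 3.33169490e-02 1.66999917e+02] [-0.78172153  0.33877515  4.38362169] 11.639038038606298 [ 3.44891827e+01  1.49739386e+01  9.94194227e+01 -2.42140265e-03
  6.55597382e+01 -4.25097428e+01]
```

View pics/g.png

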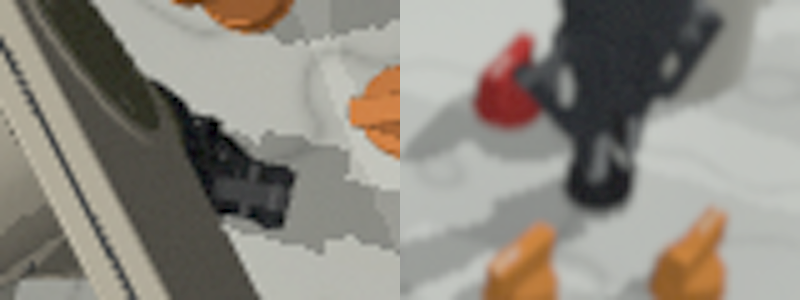

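Grasp is good: the bar sits between the pads (gap 11.6) with the pointer to world +x. Lifting and carrying to above the spindle.

Call:
send_rows:
  increments:
    - [0, 0, -10, 0, 0, 0]
    - [0, 0, -30, 0, 0, 0]
    - [0, 0, -40, 0, 0, 0]
    - [-11.2, -44.9, 0, 0, 0, 0]
    - [-11.2, -44.9, 0, 0, 0, 0]

```text
time: 11.45
tool_pos: [445.9, 274.1, 106.1]
tcp_rot: [179.9, 0.1, 167.1]
ft_force: [0.7, -0.7, -0.1]
finger_gap: 11.8
grip_force: 48.8
```

Call:
send_rows:
  increments:
    - [-11.2, -44.9, 0, 0, 0, 0]
    - [-11.2, -44.9, 0, 0, 0, 0]
    - [-11.2, -44.9, 0, 0, 0, 0]
    - [-11.2, -44.9, 0, 0, 0, 0]
    - [-11.2, -44.9, 0, 0, 0, 0]

```text
time: 12.08
tool_pos: [449.6, 41.8, 105.4]
tcp_rot: [180.0, 0.0, 167.0]
ft_force: [0.8, 0.4, 0.2]
finger_gap: 12.2
grip_force: 48.8
```

Call:
send_rows:
  increments:
    - [0, 0, 10, 0, 0, -0.105]
    - [0, 0, 10, 0, 0, -0.105]
    - [0, 0, 0, 0, 0, 0]
    - [0, 0, 0, 0, 0, 0]

```text
time: 12.58
tool_pos: [449.9, 43.4, 85.4]
tcp_rot: [180.0, 0.0, 178.9]
ft_force: [-1.1, -0.4, 0.3]
finger_gap: 12.1
grip_force: 48.9
```

```bash
python3 - <<'E'
from h import *
s=r.sense();print(s['tool_pos'],s['tcp_rot'],s['ft_force'],s['finger_gap'],s['joint_pos'])
t=snap('top','top5');b=snap('scene','scene5')
A=cv2.resize(t['img'][240:300,250:330],None,fx=5,fy=5,interpolation=cv2.INTER_CUBIC);B=cv2.resize(b['img'][170:250,200:280],None,fx=5,fy=5,interpolation=cv2.INTER_CUBIC)
A=cv2.resize(A,(400,400)) if 0 else np.vstack([A,np.zeros((100,400,3),'u1')])
cv2.imwrite('pics/h.png',((np.hstack([A,B])/255.)**.5*255).astype('u1'))
for S,n in((t,'t'),(b,'b')):
  print(n,px(S,[450,43,62]),px(S,[449.6,43.2,34]))
E
```

```text
[449.88637689  43.40203989  85.36770495] [1.79999634e+02 2.51403749e-02 1.78924702e+02] [-1.09141496 -0.41200162  0.31421899] 12.104140082566722 [-9.94268244e-01 -8.88387915e+00  1.17224229e+02  3.48535792e-04
  7.16345095e+01 -8.99190798e+01]
t (np.float64(292.38904522928965), np.float64(270.17157546541955)) (np.float64(291.88546617666975), np.float64(270.55139577898217))
b (np.float64(244.9466190222776), np.float64(218.95901873713464)) (np.float64(245.48758985422708), np.float64(225.56228422829682))
```

View pics/h.png

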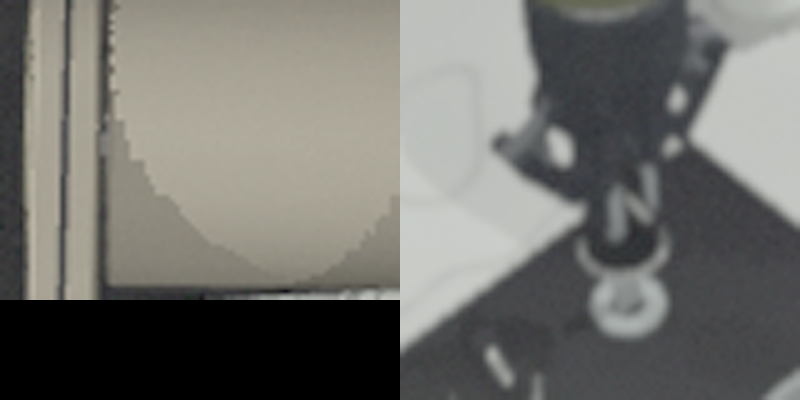

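The scene view shows the knob (crop (625,245)) right above the spindle/collar (628,300), matching the predicted projection. Lowering gently.

Call:
send_rows:
  increments:
    - [0, 0, 12, 0, 0, 0]
    - [0, 0, 9, 0, 0, 0]
    - [0, 0, 2, 0, 0, 0]
    - [0, 0, 2, 0, 0, 0]
    - [0, 0, 1, 0, 0, 0]

```text
time: 13.3
tool_pos: [449.8, 43.3, 58.8]
tcp_rot: [180.0, 0.0, 179.0]
ft_force: [-1.0, -0.1, -0.8]
finger_gap: 12.0
grip_force: 48.9
```

Call:
send_rows:
  increments:
    - [0, 0, 1, 0, 0, 0]
    - [0, 0, 1, 0, 0, 0]
    - [0, 0, 1, 0, 0, 0]
    - [0, 0, 1, 0, 0, 0]
    - [0, 0, 0, 0, 0, 0]

```text
time: 13.92
tool_pos: [449.7, 43.3, 54.7]
tcp_rot: [180.0, 0.0, 179.0]
ft_force: [0.0, 0.6, 0.0]
finger_gap: 11.6
grip_force: 48.9
```

Call:
send_rows:
  increments:
    - [0, 0, 1.5, 0, 0, 0]
    - [0, 0, 1.5, 0, 0, 0]
    - [0, 0, 1.5, 0, 0, 0]
    - [0, 0, 1.5, 0, 0, 0]
    - [0, 0, 0, 0, 0, 0]

```text
time: 14.55
tool_pos: [449.7, 43.3, 48.7]
tcp_rot: [180.0, 0.0, 179.0]
ft_force: [0.7, 0.8, -0.8]
finger_gap: 11.9
grip_force: 48.8
```

Sliding freely on, no side force. Continuing to the spring.

Call:
send_rows:
  increments:
    - [0, 0, 1.5, 0, 0, 0]
    - [0, 0, 1.5, 0, 0, 0]
    - [0, 0, 1.5, 0, 0, 0]
    - [0, 0, 1, 0, 0, 0]
    - [0, 0, 0, 0, 0, 0]
  grip_force: 80

```text
time: 15.18
tool_pos: [449.8, 43.3, 43.5]
tcp_rot: [180.0, 0.0, 179.0]
ft_force: [-1.5, 0.2, 4.5]
finger_gap: 10.9
grip_force: 81.8
```

Call:
send_rows:
  increments:
    - [0, 0, 1, 0, 0, 0]
    - [0, 0, 1, 0, 0, 0]
    - [0, 0, 1, 0, 0, 0]
    - [0, 0, 0, 0, 0, 0]
    - [0, 0, 0, 0, 0, 0]

```text
time: 15.8
tool_pos: [449.9, 43.3, 40.6]
tcp_rot: [-180.0, 0.0, 179.0]
ft_force: [-1.3, -0.3, 7.1]
finger_gap: 10.9
grip_force: 82.2
```

Call:
send_rows:
  increments:
    - [0, 0, 1, 0, 0, 0]
    - [0, 0, 1, 0, 0, 0]
    - [0, 0, 0.5, 0, 0, 0]
    - [0, 0, 0, 0, 0, 0]
    - [0, 0, 0, 0, 0, 0]

```text
time: 16.42
tool_pos: [450.1, 43.3, 39.0]
tcp_rot: [-180.0, 0.0, 179.0]
ft_force: [-5.5, -0.1, 16.7]
finger_gap: 11.5
grip_force: 83.8
```

The hard stop has been reached: 6 mm of travel at 1 N/mm, then the force jumps to 17 N. I'll check it holds and that the spout has stayed put.

Call:
send_rows:
  increments:
    - [0, 0, 0, 0, 0, 0]
    - [0, 0, 0, 0, 0, 0]
    - [0, 0, 0, 0, 0, 0]
    - [0, 0, 0, 0, 0, 0]

```text
time: 16.92
tool_pos: [450.1, 43.3, 39.0]
tcp_rot: [-180.0, 0.0, 179.0]
ft_force: [-6.4, -0.5, 16.8]
finger_gap: 11.2
grip_force: 83.8
```

```bash
python3 - <<'E'
from h import *
b=snap('scene','scene6');s=r.sense();print(s['tool_pos'],s['ft_force'],s['wrist_torque'],s['finger_gap'])
cv2.imwrite('pics/f.png',np.hstack([b['img'][180:380,170:370],cv2.resize(((b['img'][185:250,210:275]/255.)**.5*255).astype('u1'),(200,200))]).repeat(2,0).repeat(2,1))
E
```

```text
[450.06447062  43.26268801  38.96333842] [-6.00386283 -0.76092205 17.09614811] [0.00876325 1.19758846 0.07930143] 10.931766702893787
```

View pics/f.png

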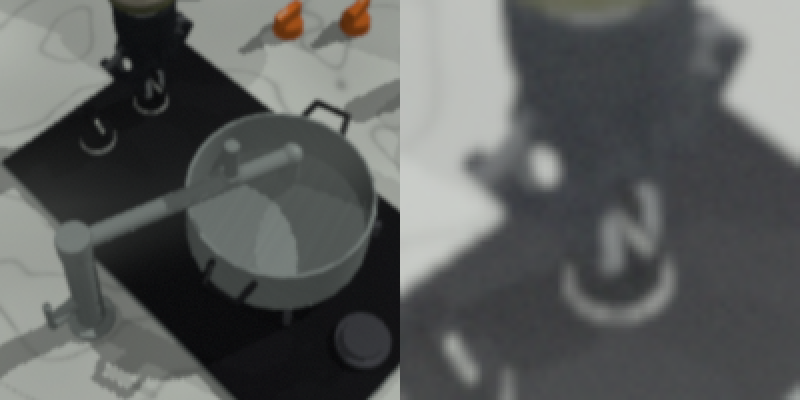

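The knob sits low on its collar (150,95), held and pressed. The outlet end is at (292,152), inside the pot rim. I'll do one numeric check on the outlet, then hand in.

```bash
python3 - <<'E'
from h import *
b=load('scene6');p=w(b,170+292/2,180+152/2);print(p)
if np.hypot(p[0]-697,p[1]-28)<15: print(r.hand_in())
E
```

```text
[701.7  35.  181. ]
the job is handed in; nothing more can be done
None
```

The job is handed in: the spout outlet hangs within about 9 mm of the pot's centre, and the knob is on the spindle with its flat matched, still gripped and held against the stop at about 17 N. The verdict isn't known.

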